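# Stand the slumped binder back up and close the row

### The job

One of the three small binders in the desk rack has slumped over against the sliding bookend. Push it back upright by its top with the fingertips so that it stands in line next to the other two, leaving the bookend where it is until the binder is up; then push the bookend in by its raised lip until the row is closed up without gaps. Only push, lift nothing, and leave the other things on the counter alone.

Things in the scene. Friction and masses are not known exactly. Their poses are not given: they have to be found in the camera images.
- rack: dark steel desk rack, fixed to the counter: a base plate 170 (x) x 400 (y) x 6 mm whose top lies at z = 6 mm, with a fixed upright end plate whose inner face is at y = -150 mm (to 156 mm high). Origin: underside centre of the base plate. Its y axis runs along the row from the fixed end (-y) towards the sliding bookend (+y); its x axis runs along the depth of the binders.
- bookend (a joint): slide of the aluminium bookend along the rack, in m; 0 is furthest out, with its inner face at rack y = +60 mm, and it grows as the bookend moves in towards the fixed end (rack -y), travel 100 mm. At 0.084 the row of three binders is closed up with no gap at all. It stays where it is left; about 3 N slide it, 5 N when it also moves a binder, and it stops hard when the row is closed. Starts between 0 and 0.02.
- bookend_face (a point): middle of the top edge of the bookend's inner face. The bookend: upright plate 120 (rack x) x 4 (y) x 104 mm high, standing on the base, with a thin foot that runs 115 mm outward (+y) from it and ends in the raised lip.
- bookend_lip (a point): middle of the top edge of the outer (+y) face of the bookend's raised lip, 121 mm outward of its inner face and 46 mm above the counter; the lip is upright, 100 mm wide along rack x, 6 mm thick and 40 mm high. The foot between lip and plate is flat and low; the leaning binder's top reaches out over the foot, above the plate.
- binder_c: the slumped binder: red, 160 (x, depth) x 42 (y, thickness) x 190 mm (z, height), about 0.4 kg, rigid. Origin: centre of its underside; z runs up along its height. It leans some 20 to 36 degrees towards rack +y, its outer bottom edge (local y = +21 mm, z = 0) on the base plate and its outer cover on the bookend's top edge. That bottom edge stays put by friction while it is pushed upright at its top; within about 12 degrees of upright it drops onto its foot by itself.
- binder_c_edge (a point): middle of the slumped binder's outer top edge (local x = 0, y = +21 mm, z = 190 mm): while it leans, its outermost point towards rack +y, to be pushed towards rack -y.
- binder_a: red binder of the same size, standing upright against the fixed end. Origin: centre of its underside.
- binder_b: red binder of the same size, standing upright beside binder_a, between it and the slumped one. Origin: centre of its underside.
- mug: white mug, 76 mm wide, 85 mm high, with a handle; bystander. Origin: centre of its underside.
- glue_stick: upright glue stick, 28 mm diameter, 96 mm high; bystander. Origin: centre of its underside.
- stapler: black stapler, 130 x 36 x 50 mm; bystander. Origin: centre of its underside.
- mouse: grey computer mouse, 105 x 60 x 34 mm; bystander. Origin: centre of its underside.
- tape_dispenser: black tape dispenser, 140 x 50 x 75 mm; bystander. Origin: centre of its underside.
- envelopes: stack of envelopes, 110 x 220 x 30 mm; bystander. Origin: centre of its underside.
Not all that is in view belongs to the job. What is shaped like the binder_b but purple is not meant.

How it is judged:
By the outcome, as a careful person would: the job done as asked, in the order asked, and still so for the second after the job is handed in, with the robot touching nothing.
It also fails if it takes over 48 s, if anything falls off the work surface, if the arm or the gripper's body presses on something with over 40 N, if the wrist force passes 120 N, or if a joint passes its speed limit or range.

### The arm

A 6-joint arm with a two-finger parallel gripper is mounted at the origin on the work surface. World frame = base frame: x ahead of the robot, y to its left, z up, the work surface at z = 0. Lengths are in mm, angles in rad, forces in N, time in s.
With the tool pointing down it reaches from about 275 to 825 mm from the base axis. Payload 4.9 kg.
Tool frame: the origin (TCP) lies at the very end of the fingers, on their centre line; the grasp point (between the pads) lies 19 mm behind it; z points along the fingers, y is the line along which they close (so a half turn about z gives the same grasp; the last joint's range is limited). The gripper opens to 85 mm and grips with 20 to 120 N. Pads are 22 mm wide; open, the fingers measure 114 mm over their backs; the gripper's body (76 mm by 85 mm) begins 54 mm behind the grasp point. The pads swing forward as they close: fully open they stand 13 mm farther back than shut.
Start: joints at [1.035, 0.326, -0.193, 1.052, 0, 1.437], TCP at [215.088, 506.217, 231.281] pointing down, gripper open.
Joint ranges: [-2.65, 2.65], [-0.97, 1.79], [-1.3, 1.35], [-1.93, 2.1], [-1.47, 1.37], [-3.14, 3.14]. Speed limits (rad/s): [2.57, 2.57, 3.14, 3.14, 3.14, 3.14].

### API

Orientations are given as a rotation vector (axis times angle).
In Python, from station import status, imaging, workorder gives the robot as it stands. The module is installed in compiled form; this text tells all that it offers.
- The arm moves only by the shell command python3 -m handwheel 'ROWS' [FORCE]. ROWS is a JSON object of lists of equal length, an entry for each row: "grip": the closure, from 0 (fully open) to 1 (shut); "dp": the shift along the tool's x, y, z in cm, a list of three; "turn": the turn about the tool's z in rad. A call has exactly 8 rows; each row shifts and turns the commanded pose from where the row before left it, along the tool's axes as they then stand; what a row does not reach is not made up. A row lasts 1/10 s, in which the tool goes at most 50 mm and 8.59 degrees, less where a joint would pass 70% of its speed; a pose out of reach is approached as far as the arm can. A call is refused whole if a number of a shift passes 5 or a number of a turn 0.15, either way. A call with a gripper value outside its range is refused whole. The fingers move at their own pace and stop on an object; FORCE is the grip in N (left out, the last holds). Time passes only in rows, so rows that do not move let the fingers close, or fill a call up. It gives the time, the measured TCP pose, the force, the opening and the grip force at its end, in the units of the state.
- status.sense(): the state, without advancing time (a new reading comes with each control period).
- imaging.snapshot(name): name is "side" or "top"; returns the picture (480x640x3 uint8, red, green, blue); there is no depth.
- imaging.get_calibration(name): a dict with "mtx" (3x3 intrinsics, pixels), "rvec" (rotation vector, rad) and "tvec" (3), from world to camera coordinates, as OpenCV has them. Camera axes: x right, y down, z forward; pixel columns grow to the right and rows downward; lengths in mm; the calibration is good to about 2 mm. A picture is of the moment at which its call begins. get_calibration takes no time and is no camera call.
- workorder.sign_off(): hands the job in; it is judged then, once.
The state is a dict: "time_s": time; "joint_positions": joint angles; "dq": joint speeds; "tau": joint torques, N m; "tcp_pos": TCP position; "eef_rot": TCP orientation; "force": force on the tool from outside, world axes, zero at the start; "torque": the same for the moment, N m; "width": opening from 0.0 (shut) to 1.0 (fully open); "finger_force": force on a finger pad.
Only numpy, scipy, OpenCV 4.12 (cv2) and the standard library are available. Lean on these libraries where they do the work, as an engineer would, in place of code of your own. Each camera call takes 0.05 s, during which the arm holds its last target. There are 200 camera calls.

## Working session

There is one attempt and no reset: what is moved stays moved. The work goes in short steps, Python scripts to look and compute and a shell command to move; the robot and the scene stay as the last step left them, time stands still between calls to the robot, and variables do not carry over. Pictures are saved under pics/ and viewed, at most 10 in all, crops included, and the job is handed in when it is done.

```bash
mkdir -p pics
python3 - <<'E'
from station import status, imaging
import cv2,numpy as np
s=status.sense(); print({k:np.round(v,3).tolist() for k,v in s.items()})
for n in("side","top"):
    im=imaging.snapshot(n); cv2.imwrite(f"pics/{n}0.png",im[:,:,::-1])
    c=imaging.get_calibration(n); print(n,{k:np.round(v,3).tolist() for k,v in c.items()})
    R=cv2.Rodrigues(np.array(c["rvec"]))[0]; print((-R.T@np.array(c["tvec"]).ravel()).round())
E
```

```text
{'time_s': 0.0, 'joint_positions': [1.035, 0.327, -0.194, 1.052, 0.0, 1.437], 'dq': [-0.001, -0.001, -0.001, -0.0, -0.001, -0.001], 'tau': [0.001, -44.34, 26.244, 0.015, -0.0, -0.0], 'tcp_pos': [214.765, 505.698, 230.492], 'eef_rot': [-0.627, -3.078, 0.003], 'force': [0.907, 0.395, -0.138], 'torque': [-0.006, -0.019, -0.025], 'finger_force': 0.0, 'width': 0.998}
side {'mtx': [[498.563, 0.0, 320.735], [0.0, 498.563, 233.591], [0.0, 0.0, 1.0]], 'rvec': [1.579, -2.46, 0.418], 'tvec': [261.746, 539.368, 1012.173]}
[ 261.  161. 1136.]
top {'mtx': [[446.329, 0.0, 326.024], [0.0, 446.329, 238.019], [0.0, 0.0, 1.0]], 'rvec': [2.209, -2.222, 0.075], 'tvec': [-5.006, 578.486, 1154.934]}
[ 533.   25. 1176.]
```

View pics/side0.png

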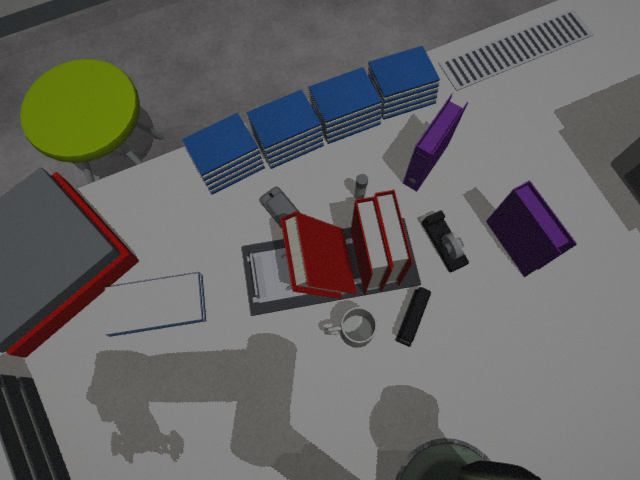

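View pics/top0.png

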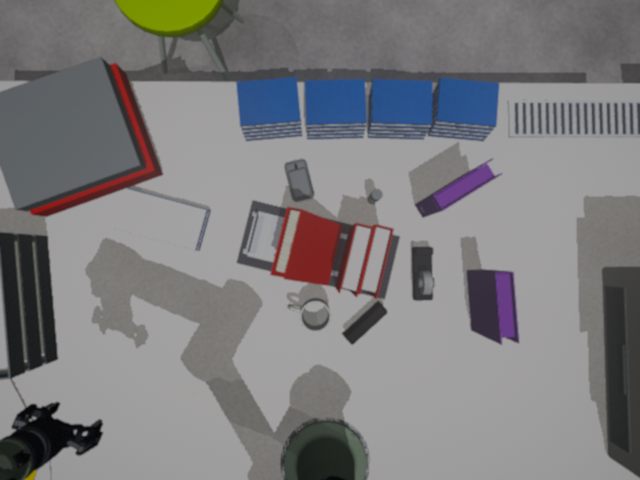

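The side view shows the red row from (285,215) to (410,275), with the slumped binder C to the left, the bookend lip near (253,275) and the mug at (357,325). The top view shows rack corners near (253,200), (237,262) and (398,236), binder C's outer top edge near (275,240) and the arm at lower left. I'll enlarge both.

Run:
```python
import cv2
a=cv2.imread("pics/side0.png")[180:320,235:425]; cv2.imwrite("pics/sc.png",cv2.resize(a,None,fx=4,fy=4,interpolation=cv2.INTER_CUBIC))
a=cv2.imread("pics/top0.png")[190:310,230:405]; cv2.imwrite("pics/tc.png",cv2.resize(a,None,fx=4,fy=4,interpolation=cv2.INTER_CUBIC))
```

```text
(no output)
```

View pics/sc.png

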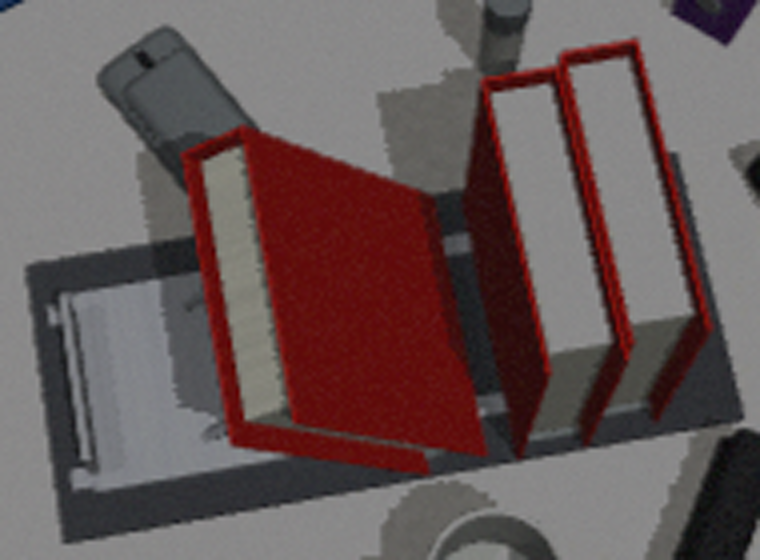

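View pics/tc.png

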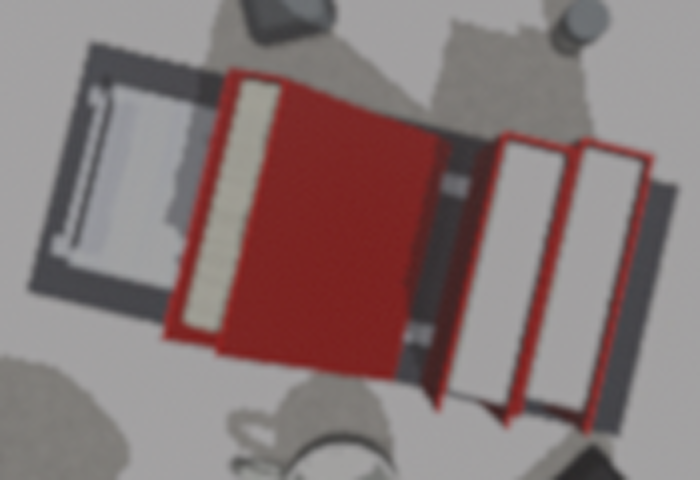

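Side crop (4x, offset (235,180)): rack corners at (27,267), (65,542), (742,416), (678,155); C's outer top edge runs (185,153)–(233,443) and the lip (62,295)–(92,485). Top crop (4x, offset (230,190)): rack corners at (92,43), (30,291), (620,433), (680,185); the edge runs (230,70)–(165,340) and the lip (105,85)–(65,250).

```bash
cat > h.py <<'E'
import cv2,numpy as np
from station import status, imaging
from scipy.optimize import least_squares
cal={n:{k:np.array(v,float) for k,v in imaging.get_calibration(n).items()} for n in("side","top")}
off={"side":(235,180),"top":(230,190)}
def full(n,p): return np.array(p,float)/4+off[n]
def proj(n,P): c=cal[n]; return cv2.projectPoints(np.array(P,float).reshape(-1,3),c["rvec"],c["tvec"],c["mtx"],None)[0][:,0]
def w(r,P): # rack->world ; r=x,y,yaw
    P=np.array(P,float).reshape(-1,3); c,s=np.cos(r[2]),np.sin(r[2])
    return P@np.array([[c,s,0],[-s,c,0],[0,0,1]])+[r[0],r[1],0]
def loc(r,P): return w((0,0,-r[2]),np.array(P).reshape(-1,3)-[r[0],r[1],0])
def tri(ps,pt):
    f=lambda X:np.r_[proj("side",X)[0]-full("side",ps),proj("top",X)[0]-full("top",pt)]
    q=least_squares(f,[550,50,50]); return q.x,np.abs(q.fun).max()
E
python3 - <<'E'
from h import *
L=[(85,200,6),(-85,200,6),(-85,-200,6),(85,-200,6)]
s=[(27,267),(65,542),(742,416),(678,155)]; t=[(92,43),(30,291),(620,433),(680,185)]
f=lambda r:np.r_[(proj("side",w(r,L))-[full("side",p) for p in s]).ravel(),(proj("top",w(r,L))-[full("top",p) for p in t]).ravel()]
q=least_squares(f,[550,50,0],x_scale=[100,100,1]); r=q.x; print(r,q.fun.round(1))
np.save("rack.npy",r)
for nm,ps,pt in[("edge far",(185,153),(230,70)),("edge near",(233,443),(165,340)),("lip far",(62,295),(105,85)),("lip near",(92,485),(65,250)),
 ("B top near",(548,372),(438,408)),("B far top",(484,82),(503,133)),("A far",(638,43),(652,155)),("A near",(708,325),(588,430))]:
    X,e=tri(ps,pt); print(nm,X.round(),loc(r,X).round(),round(e,2))
E
```

```text
[ 5.47754922e+02  1.18626352e+01 -2.45320787e-01] [-0.2 -1.   0.   0.1  1.8  0.   0.3 -1.9 -1.1 -0.5 -1.5  0.6 -0.2  1.2
 -0.3  0.3]
edge far [643.  84. 162.] [[ 75.  93. 162.]] 0.15
edge near [490. 122. 160.] [[-83.  93. 160.]] 0.56
lip far [649. 173.  12.] [[ 59. 181.  12.]] 0.0
lip near [542. 201.  -7.] [[-52. 182.  -7.]] 0.29
B top near [452. -32. 186.] [[-82. -65. 186.]] 0.33
B far top [604. -70. 188.] [[ 74. -65. 188.]] 0.01
A far [ 592. -153.  184.] [[  83. -149.  184.]] 0.05
A near [ 440. -114.  189.] [[ -74. -148.  189.]] 0.57
```

```bash
python3 -m handwheel '{"grip":[0.5,0.5,0.5,0.5,0.5,0.5,0.5,0.5],"dp":[[0,0,0],[0,0,0],[0,0,0],[0,0,0],[0,0,0],[0,0,0],[0,0,0],[0,0,0]],"turn":[0.15,0.15,0.15,0.15,0.15,0.15,0.15,0.15]}'
cat >> h.py <<'E'
def where():
    r=np.load("rack.npy"); s=status.sense(); R=cv2.Rodrigues(np.array(s["eef_rot"]))[0]
    print("t",round(s["time_s"],2),"rack xyz",loc(r,s["tcp_pos"]).round(1),"yaw err of tool x to rack y",round(np.arctan2(R[1,0],R[0,0])-(r[2]+np.pi/2),3),"tilt",R[:,2].round(3),"F rack",loc((0,0,r[2]),s["force"]).round(1),"w",round(s["width"],2))
E
python3 -c "from h import *;where()"
```

```text
time_s: 0.9
tcp_pos: [214.9, 505.9, 230.8]
eef_rot: [2.262, 2.18, -0.002]
force: [0.6, -0.1, -0.3]
width: 0.502
finger_force: 0.0
t 0.9 rack xyz [[-442.9  398.4  230.8]] yaw err of tool x to rack y 0.208 tilt [-0.001 -0.001 -1.   ] F rack [[ 0.7  0.  -0.3]] w 0.5
```

```bash
python3 -m handwheel '{"grip":[0.5,0.5,0.5,0.5,0.5,0.5,0.5,0.5],"dp":[[0,0,0],[0,0,0],[-2,3.8,0],[-2,3.8,0],[-2,3.8,0],[-2,3.8,0],[-2,3.8,0],[-2,3.8,0]],"turn":[0.1,0.108,0,0,0,0,0,0]}' >/dev/null
python3 -m handwheel '{"grip":[0.5,0.5,0.5,0.5,0.5,0.5,0.5,0.5],"dp":[[-1.8,3.8,0],[-1.8,3.8,0],[-1.8,3.8,0],[-1.8,3.8,0],[-1.8,3.8,0],[0,2,0],[0,0,0],[0,0,0]],"turn":[0,0,0,0,0,0,0,0]}' >/dev/null
python3 -c "from h import *;where()"
```

```text
t 2.5 rack xyz [[ -4.1 191.3 230.4]] yaw err of tool x to rack y 0.006 tilt [-0.002 -0.    -1.   ] F rack [[-0.8  0.2  0. ]] w 0.5
```

```bash
python3 -m handwheel '{"grip":[0.5,0.5,0.5,0.5,0.5,0.5,0.5,0.5],"dp":[[0,0,3],[0,0,3],[0,0,3],[-2,0,0],[-2,0,0],[-2,0,0],[-1,0,0],[0,0,0]],"turn":[-0.006,0,0,0,0,0,0,0]}' >/dev/null
python3 - <<'E'
from h import *
where()
a=imaging.snapshot("side")[140:330,225:425]; b=imaging.snapshot("top")[150:310,215:405]
a=cv2.resize(a,(400,380)); b=cv2.resize(b,(399,336)); o=np.zeros((380,799,3),np.uint8); o[:,:400]=a; o[:336,400:]=b
cv2.imwrite("pics/c1.png",o[:,:,::-1])
E
```

```text
t 3.3 rack xyz [[ -3.6 121.2 141.6]] yaw err of tool x to rack y 0.012 tilt [-0.  0. -1.] F rack [[-0.3  1.2  0.1]] w 0.5
```

View pics/c1.png

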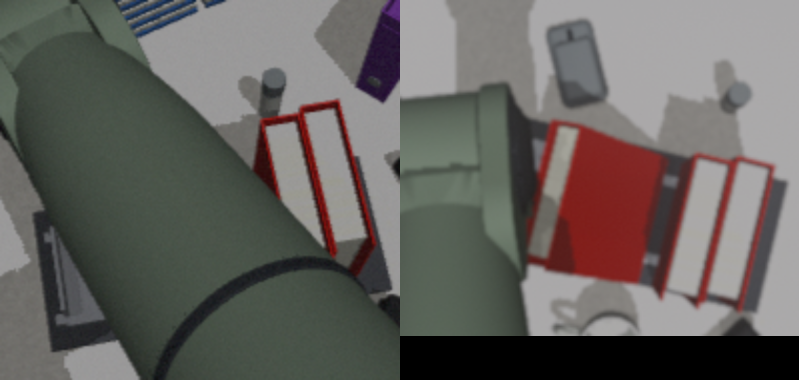

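The side view is blocked by the arm. The top view shows the gripper just outside C's outer top edge (strip at about (555,190) in the composite) and nothing disturbed. I'll push now.

```bash
python3 -m handwheel '{"grip":[0.5,0.5,0.5,0.5,0.5,0.5,0.5,0.5],"dp":[[-0.7,0,-0.2],[-0.7,0,-0.2],[-0.7,0,-0.2],[-0.7,0,-0.2],[-0.7,0,-0.2],[-0.7,0,-0.2],[-0.7,0,-0.2],[-0.7,0,-0.2]],"turn":[0.012,0,0,0,0,0,0,0]}'
python3 -c "from h import *;where()"
```

```text
time_s: 4.2
tcp_pos: [561.0, 75.3, 157.4]
eef_rot: [2.476, 1.933, -0.0]
force: [-0.1, 0.7, -0.3]
width: 0.501
finger_force: 0.2
t 4.2 rack xyz [[ -2.5  64.7 157.4]] yaw err of tool x to rack y 0.0 tilt [-0. -0. -1.] F rack [[-0.3  0.7 -0.3]] w 0.5
```

Run:
```python
from h import *
where()
b=imaging.snapshot("top")[150:310,215:405]
cv2.imwrite("pics/c2.png",cv2.resize(b,None,fx=3,fy=3)[:,:,::-1])
```

```text
t 4.2 rack xyz [[ -2.5  64.7 157.4]] yaw err of tool x to rack y 0.0 tilt [-0. -0. -1.] F rack [[-0.3  0.7 -0.3]] w 0.5
```

View pics/c2.png

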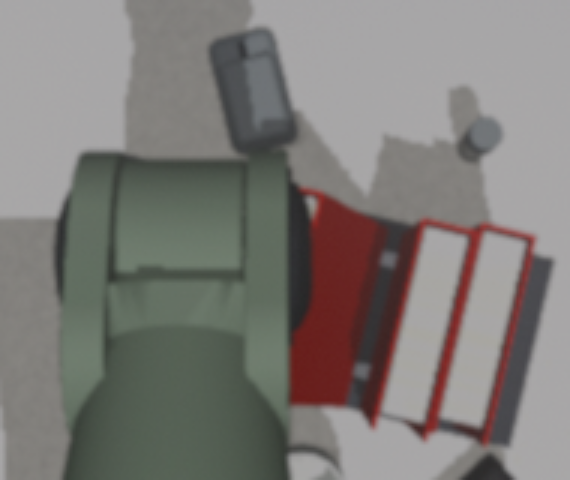

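C's inner cover (red, around (330,310)) has narrowed and its far edge is still in line, so it is rotating up. I'll continue slowly.

```bash
python3 -m handwheel '{"grip":[0.5,0.5,0.5,0.5,0.5,0.5,0.5,0.5],"dp":[[-0.6,0,-0.1],[-0.6,0,-0.1],[-0.6,0,-0.1],[-0.6,0,-0.1],[-0.5,0,-0.1],[-0.4,0,-0.1],[-0.4,0,0],[-0.4,0,0]],"turn":[0,0,0,0,0,0,0,0]}'
python3 -c "from h import *;where()"
```

```text
time_s: 5.05
tcp_pos: [551.3, 36.0, 163.3]
eef_rot: [2.476, 1.933, 0.0]
force: [0.0, -0.1, -0.2]
width: 0.499
finger_force: 0.0
t 5.05 rack xyz [[ -2.5  24.3 163.3]] yaw err of tool x to rack y 0.0 tilt [ 0. -0. -1.] F rack [[ 0.1 -0.1 -0.2]] w 0.5
```

```bash
python3 -m handwheel '{"grip":[0.5,0.5,0.5,0.5,0.5,0.5,0.5,0.5],"dp":[[1,0,0],[4,0,0],[5,0,0],[5,0,0],[4,0,0],[3,0,0],[0,0,0],[0,0,0]],"turn":[0,0,0,0,0,0,0,0]}'
python3 - <<'E'
from h import *
where()
b=imaging.snapshot("top")[150:310,215:405]
cv2.imwrite("pics/c3.png",cv2.resize(b,None,fx=4,fy=3.7)[:,:,::-1])
E
```

```text
time_s: 5.85
tcp_pos: [604.2, 250.8, 162.7]
eef_rot: [-2.474, -1.936, 0.001]
force: [-0.2, -1.2, -0.7]
width: 0.497
finger_force: 0.0
t 5.85 rack xyz [[ -3.3 245.5 162.7]] yaw err of tool x to rack y 0.002 tilt [-0.001 -0.    -1.   ] F rack [[ 0.1 -1.2 -0.7]] w 0.5
```

View pics/c3.png

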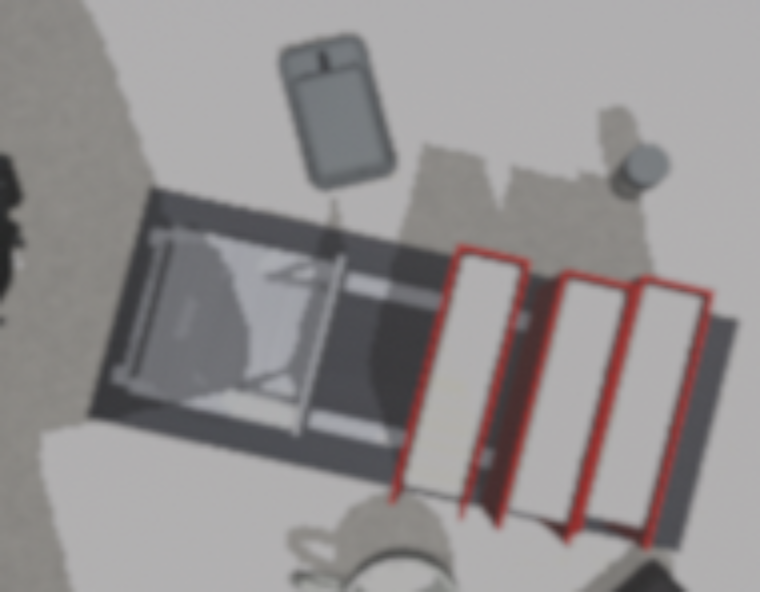

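Binder C stands upright, with its top corners at (460,245), (527,262) and (395,500) and a gap to B. The bookend plate is at (340,258)–(298,432), the lip at (155,230)–(118,378), and the bookend has not moved. I'll measure these at their known heights.

```bash
cat >> h.py <<'E'
def atz(n,uv,z):
    c=cal[n]; R=cv2.Rodrigues(c["rvec"])[0]; C=-R.T@c["tvec"].ravel(); d=R.T@np.linalg.inv(c["mtx"])@[uv[0],uv[1],1]
    return loc(np.load("rack.npy"),C+d*(z-C[2])/d[2]).round(1)[0]
E
python3 - <<'E'
from h import *
for nm,p,z in[("C outer far",(460,245),196),("C outer near",(395,500),196),("C inner far",(527,262),196),("B outer far",(566,271),196),("A in far",(711,292),196),("plate",(340,258),110),("plate",(298,432),110),("lip",(155,230),46),("lip",(118,378),46)]:
    print(nm,atz("top",(p[0]/4+215,p[1]/3.7+150),z))
E
```

```text
C outer far [ 75.2  -5.8 196. ]
C outer near [-80.2  -7.  196. ]
C inner far [ 74.2 -44.1 196. ]
B outer far [ 74.1 -66.3 196. ]
A in far [  81.1 -147.2  196. ]
plate [ 58.   60.6 110. ]
plate [-56.9  58.  110. ]
lip [ 53.2 181.7  46. ]
lip [-50.4 179.7  46. ]
```

```bash
python3 -m handwheel '{"grip":[0.5,0.5,0.5,0.5,0.5,0.5,0.5,0.5],"dp":[[0,0,3.5],[0,0,3.5],[0,0,3.5],[0,0,2.5],[0,0,1.2],[-2,0,0],[-2,0,0],[0,0,0]],"turn":[0.002,0,0,0,0,0,0,0]}' >/dev/null
python3 -c "from h import *;where()"
```

```text
t 6.7 rack xyz [[ -2.2 201.9  21.9]] yaw err of tool x to rack y -0.005 tilt [-0.    -0.001 -1.   ] F rack [[ 0.6 -0.2 -0.2]] w 0.5
```

Now push in: about 85 mm of lip travel remains, so I'll go 52 mm first.

```bash
python3 -m handwheel '{"grip":[0.5,0.5,0.5,0.5,0.5,0.5,0.5,0.5],"dp":[[-0.5,0,0],[-0.5,0,0],[-0.7,0,0],[-0.7,0,0],[-0.7,0,0],[-0.7,0,0],[-0.7,0,0],[-0.7,0,0]],"turn":[0,0,0,0,0,0,0,0]}' >/dev/null
python3 -c "from h import *;where()"
```

```text
t 7.5 rack xyz [[ -2.4 152.1  21.5]] yaw err of tool x to rack y -0.002 tilt [ 0.001  0.    -1.   ] F rack [[0.9 4.5 2.7]] w 0.5
```

```bash
python3 -m handwheel '{"grip":[0.5,0.5,0.5,0.5,0.5,0.5,0.5,0.5],"dp":[[-0.5,0,0],[-0.5,0,0],[-0.5,0,0],[-0.4,0,0],[-0.4,0,0],[-0.4,0,0],[-0.3,0,0],[-0.3,0,0]],"turn":[0,0,0,0,0,0,0,0]}' >/dev/null
python3 -c "from h import *;where()"
```

```text
t 8.3 rack xyz [[ -2.7 120.   21.3]] yaw err of tool x to rack y -0.002 tilt [ 0.     0.002 -1.   ] F rack [[1.4 6.3 0.8]] w 0.5
```

```bash
python3 -m handwheel '{"grip":[0.5,0.5,0.5,0.5,0.5,0.5,0.5,0.5],"dp":[[-0.1,0,0],[-0.1,0,0],[-0.1,0,0],[-0.1,0,0],[-0.1,0,0],[-0.1,0,0],[0,0,0],[0,0,0]],"turn":[0,0,0,0,0,0,0,0]}' >/dev/null
python3 -c "from h import *;where()"
```

```text
t 9.1 rack xyz [[ -2.7 114.1  21.3]] yaw err of tool x to rack y -0.001 tilt [ 0.     0.001 -1.   ] F rack [[1.1 4.4 1.5]] w 0.5
```

```bash
python3 -m handwheel '{"grip":[0.5,0.5,0.5,0.5,0.5,0.5,0.5,0.5],"dp":[[-0.1,0,0],[-0.1,0,0],[-0.1,0,0],[-0.1,0,0],[0,0,0],[0,0,0],[0,0,0],[0,0,0]],"turn":[0,0,0,0,0,0,0,0]}' >/dev/null
python3 -c "from h import *;where()"
```

```text
t 9.9 rack xyz [[ -2.7 111.4  21.3]] yaw err of tool x to rack y -0.001 tilt [ 0.001  0.004 -1.   ] F rack [[1.1 9.1 0.6]] w 0.5
```

```bash
python3 -m handwheel '{"grip":[0.5,0.5,0.5,0.5,0.5,0.5,0.5,0.5],"dp":[[-0.1,0,0],[0,0,0],[0,0,0],[-0.1,0,0],[0,0,0],[0,0,0],[0,0,0],[0,0,0]],"turn":[0,0,0,0,0,0,0,0]}' >/dev/null
python3 -c "from h import *;where()"
```

```text
t 10.7 rack xyz [[ -2.7 110.8  21.4]] yaw err of tool x to rack y -0.0 tilt [ 0.002  0.007 -1.   ] F rack [[ 0.9 12.4 -0.9]] w 0.5
```

```bash
python3 -m handwheel '{"grip":[0.5,0.5,0.5,0.5,0.5,0.5,0.5,0.5],"dp":[[-0.1,0,0],[-0.1,0,0],[-0.1,0,0],[-0.1,0,0],[0,0,0],[0,0,0],[0,0,0],[0,0,0]],"turn":[0,0,0,0,0,0,0,0]}' >/dev/null
python3 -c "from h import *;where()"
```

```text
t 11.5 rack xyz [[ -2.7 110.8  21.5]] yaw err of tool x to rack y 0.002 tilt [ 0.004  0.015 -1.   ] F rack [[ 1.5 23.  -4.2]] w 0.5
```

Hard stop: the position holds at 110.8 while the force rises to 23 N. I'll back off, lift clear and look.

```bash
python3 -m handwheel '{"grip":[0.5,0.5,0.5,0.5,0.5,0.5,0.5,0.5],"dp":[[0.5,0,0],[0.5,0,0],[2,0,0],[4,0,0],[5,0,0],[4,0,0],[0,0,-3],[0,0,-3]],"turn":[0,0,0,0,0,0,0,0]}' >/dev/null
python3 -m handwheel '{"grip":[0.5,0.5,0.5,0.5,0.5,0.5,0.5,0.5],"dp":[[0,-3,-4],[0,-3,-4],[0,-4,-3],[0,-4,0],[0,-4,0],[0,-4,0],[0,0,0],[0,0,0]],"turn":[0,0,0,0,0,0,0,0]}' >/dev/null
python3 - <<'E'
from h import *
where()
a=imaging.snapshot("side")[170:350,235:435]; b=imaging.snapshot("top")[150:330,215:415]
o=np.hstack([cv2.resize(x,(400,360)) for x in(a,b)])
cv2.imwrite("pics/c4.png",o[:,:,::-1])
E
```

```text
t 13.1 rack xyz [[-223.3  262.9  191. ]] yaw err of tool x to rack y -0.001 tilt [-0.001 -0.002 -1.   ] F rack [[ 0.4 -0.4 -0.6]] w 0.5
```

View pics/c4.png

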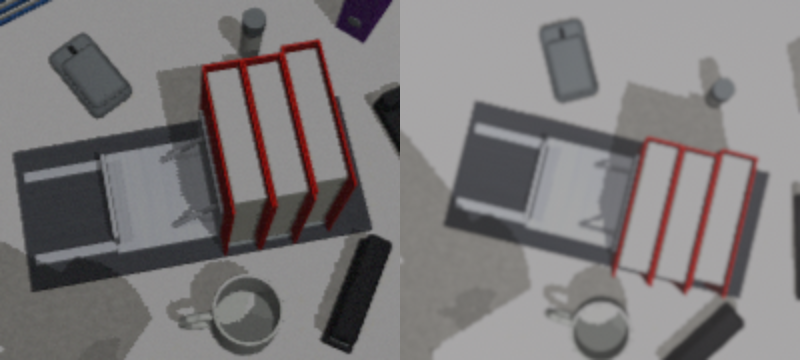

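Both views show the three binders upright and tight: in the top half, their edges are at (645,140), (682,150), (718,155) and (755,160) with no gaps. The bookend is against C, and the bystanders are in place.

```bash
python3 -c "from station import workorder; print(workorder.sign_off())"
```

```text
the job is handed in; nothing more can be done
None
```

The slumped binder is upright in line with the other two, the bookend is pushed in to its hard stop with no gaps left in the row, and the job is handed in at about 13 s of the 48 s allowed.

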